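# Show which mould is missing its cover glass

## Robot

A 6-joint arm with a two-finger parallel gripper is mounted at the origin on a cart in front of the work surface, level with it; the furniture and walls round the work are solid. World frame = base frame: x ahead of the robot, y to its left, z up, the work surface at z = 0. Lengths are in m, angles in rad, forces in N, time in s.
With the tool pointing down it reaches from about 0.3 to 0.775 m from the base axis. Payload 14.6 kg.
Tool frame: the origin (TCP) lies midway between the tips of the shut fingers; the grasp point (between the pads) lies env.grip_point_offset behind it (env.grip_point_offset is the distance from the TCP to the grasp point, in m); z points along the fingers, y is the line along which they close (so a half turn about z gives the same grasp; the last joint's range is limited). The gripper opens to 94 mm and grips with 3 to 60 N. Pads are 16 mm wide; open, the fingers measure 119 mm over their backs; the gripper's body (75 mm by 177 mm) begins 78 mm behind the grasp point.
Start: joints at [-1.172, 0.3, 1.521, -0, 1.321, -0.067], TCP at [0.247, -0.491, 0.205] pointing down, gripper open.
Joint ranges: [-3.03, 3.03], [-0.79, 2.21], [0.23, 2.52], [-1.04, 4.18], [0, 3.07], [-2.55, 2.55]. Speed limits (rad/s): [2.22, 2.22, 2.57, 3.14, 3.14, 3.14].

## Interface

Orientations are given as a unit quaternion [w, x, y, z].
In Python, from cell import env gives the robot as it stands.
- The arm moves only by the shell command python3 -m creep 'ROWS' [OPENING]. ROWS is JSON, a list of rows, each a list of 2 entries, a list of its own where there are three numbers: the shift along the tool's x, y, z normalised to -1 to 1, where 1 is 0.25 m, then the turn about the tool's z normalised to -1 to 1, where 1 is 90 degrees. A call has 1 to 20 rows; each row is the pose to reach, as a shift and turn from the pose commanded when the call began, along the tool's axes at that moment; what a row does not reach only later rows make up. A row lasts 1/10 s, in which the tool goes at most 50 mm and 8.59 degrees, less where a joint would pass 70% of its speed; a pose out of reach is approached as far as the arm can. A call with a number of a shift or a turn outside -1 to 1 is refused whole. A call with a gripper value outside its range is refused whole. OPENING is the gripper command: -1 is fully open, 1 is shut, values between are in proportion, set as the call begins (- or left out, the last holds). The fingers move at their own pace and stop on an object; the grip force is fixed at half the most. Time passes only in rows, so rows that repeat a pose let the fingers close. It gives the time, the measured TCP pose, the force, the opening and the grip force at its end, in the units of the state.
- env.sense(): the state, without advancing time (a new reading comes with each control period).
- env.grab_frame(name): name is "side" or "top" or "wrist"; returns a dict with "pixels" (400x640x3 uint8, red, green, blue), "K" (3x3 intrinsics, pixels), "camera_from_world" (4x4, takes a point from world to camera coordinates). Camera axes: x right, y down, z forward; pixel columns grow to the right and rows downward; lengths in m; the calibration is good to about 2 mm. A picture is of the moment at which its call begins. There is no depth.
- env.hand_in(): hands the job in; it is judged then, once.
The state is a dict: "clock": time; "qpos": joint angles; "qvel": joint speeds; "joint_efforts": joint torques, N m; "ee_pos": TCP position; "eef_rot": TCP orientation; "wrist_force": force on the tool from outside, world axes, zero at the start; "ft_torque": the same for the moment, N m; "finger_gap": opening from 0.0 (shut) to 1.0 (fully open); "grip_force": force on a finger pad.
Only numpy, scipy, OpenCV 4.12 (cv2) and the standard library are available. Lean on these libraries where they do the work, as an engineer would, in place of code of your own. Each camera call takes 0.05 s, during which the arm holds its last target. There are 200 camera calls.

## Task

One of the three ring moulds has been left without its cover glass. Show your colleague the fault: point straight down at the uncovered mould, fingertips a few centimetres above its middle, and stay there for two seconds, then point in the same way for two seconds at the cover glass that lies on the bench, and finish with the hand raised some 25 cm above the bench. Only point: touch, move and lift nothing, and never bring the fingers down over a covered mould.

Things in the scene. Friction and masses are not known exactly. Their poses are not given: they have to be found in the camera images.
- open_mould: the uncovered mould: a steel ring mould filled with hardened grey paste, a solid 75 mm disc 40 mm high, standing on the bench with nothing on it; origin at the centre of its underside, z up. The three moulds look alike and change places from run to run
- open_mould_top (a point): centre of the uncovered mould's top face, 40 mm above the bench; z up
- covered_mould_1: first covered mould: a steel ring mould filled with hardened grey paste, a solid 75 mm disc 40 mm high, standing on the bench; cover_1 lies on it. Origin at the centre of its underside
- covered_mould_2: second covered mould: a steel ring mould filled with hardened grey paste, a solid 75 mm disc 40 mm high, standing on the bench; cover_2 lies on it. Origin at the centre of its underside
- cover_1: square greenish glass plate, 88 x 88 x 5 mm, lying loose on covered_mould_1; origin at the centre of its underside, 40 mm above the bench
- cover_2: square greenish glass plate, 88 x 88 x 5 mm, lying loose on covered_mould_2; origin at the centre of its underside, 40 mm above the bench
- cover_1_top (a point): centre of cover_1's top face, 45 mm above the bench
- cover_2_top (a point): centre of cover_2's top face, 45 mm above the bench
- spare_glass: the missing cover: a square greenish glass plate, 88 x 88 x 5 mm, lying flat on the bench itself, not on a mould; origin at the centre of its underside
- spare_glass_top (a point): centre of its top face, 5 mm above the bench; z up
- tape: bystander: roll of brown adhesive tape lying flat, 67 mm across, 24 mm high; origin at the centre of its underside
- timer: bystander: black stopwatch lying flat, 65 x 58 x 15 mm; origin at the centre of its underside. Fixed things stand round the work and must not be touched either: a tall cabinet far left and a steel bath on the right with a blue control box on top (both over 300 mm high, 100 mm or more from the middle of any mould), a 350 mm tall green stand and a closed wooden case beyond the work, a spatula and a log book lying flat
Things that resemble listed ones, but are neither listed nor needed, are in the scene too. Leave any green look-alike of the spare_glass alone.

How it is judged:
On the way, in this order (a step that is already met when the one before it is completed fails the run):
1. the fingers point down at the uncovered mould from just above it, for a second and a half (horizontal distance between the grasp point and open_mould_top below 0.03 m and z of the grasp point in the frame of open_mould_top between 0 and 0.105 m), for 1.5 s.
2. the fingers point down at the cover glass on the bench from just above it, for a second and a half (horizontal distance between the grasp point and spare_glass_top below 0.03 m and z of the grasp point in the frame of spare_glass_top between 0 and 0.105 m), for 1.5 s.
At the end, for the whole second after the job is handed in: after both pointings, in that order (grasp point within 30 mm of straight above the middle and at most 105 mm above the top face, 1.5 s each), the grasp point is more than 180 mm above the bench and every listed thing is at rest within 5 mm of where it began (height (world z) of the grasp point above 0.18 m and not (distance of any of open_mould, covered_mould_1, covered_mould_2, cover_1, cover_2, spare_glass, tape, timer from where it was at the start of the episode above 0.005 m) and linear speed of each of open_mould, covered_mould_1, covered_mould_2, cover_1, cover_2, spare_glass, tape, timer below 0.02 m/s); the robot touches nothing.
It fails at once if the robot touches something (more than 0.5 N) (contact force between any of the fingers, the arm and anything else above 0.5 N).
It fails at once if a thing is moved or lifted by more than 8 mm (distance of any of open_mould, covered_mould_1, covered_mould_2, cover_1, cover_2, spare_glass, tape, timer from where it was at the start of the episode above 0.008 m).
It fails at once if the fingers are brought down over a covered mould (within 35 mm of its middle, grasp point less than 100 mm above the glass) ((horizontal distance between the grasp point and cover_1_top below 0.035 m and z of the grasp point in the frame of cover_1_top below 0.1 m) or (horizontal distance between the grasp point and cover_2_top below 0.035 m and z of the grasp point in the frame of cover_2_top below 0.1 m)).
It also fails if it takes over 40 s, if anything falls off the work surface, if the arm or the gripper's body presses on something with over 40 N, if the wrist force passes 120 N, or if a joint passes its speed limit or range.

## Working session

There is one attempt and no reset: what is moved stays moved. The work goes in short steps, Python scripts to look and compute and a shell command to move; the robot and the scene stay as the last step left them, time stands still between calls to the robot, and variables do not carry over. Pictures are saved under pics/ and viewed, at most 10 in all, crops included, and the job is handed in when it is done.

```bash
mkdir -p pics; cat > h.py <<'E'
import numpy as np, cv2
from cell import env
def shot(n,f):
    d=env.grab_frame(n); cv2.imwrite('pics/'+f,cv2.cvtColor(d['pixels'],cv2.COLOR_RGB2BGR))
    np.savez('pics/'+f+'.npz',K=d['K'],T=d['camera_from_world'])
def pt(f,u,v,z):
    d=np.load('pics/'+f+'.npz');K,T=d['K'],d['T'];R,t=T[:3,:3],T[:3,3]
    c=-R.T@t; r=R.T@np.linalg.solve(K,[u,v,1]); return c+r*(z-c[2])/r[2]
E
python3 - <<'E'
from h import *
shot('top','top.png');shot('side','side.png')
s=env.sense();print(s['clock'],s['ee_pos'],s['eef_rot'],env.grip_point_offset)
E
```

```text
0.1 [ 0.24693377 -0.49117916  0.20495665] [-5.06642399e-04  9.72999837e-01  2.30805231e-01 -7.33852015e-05] 0.0188
```

View pics/top.png

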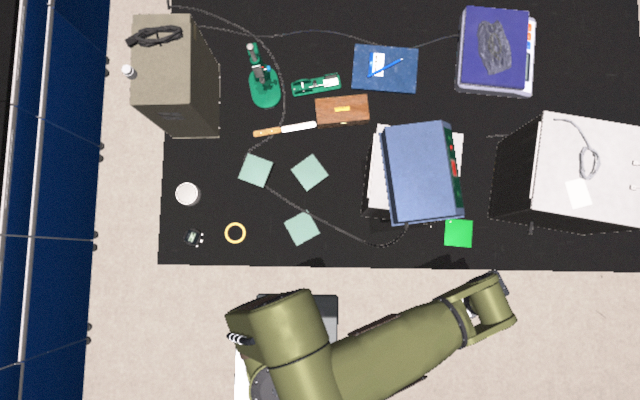

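View pics/side.png

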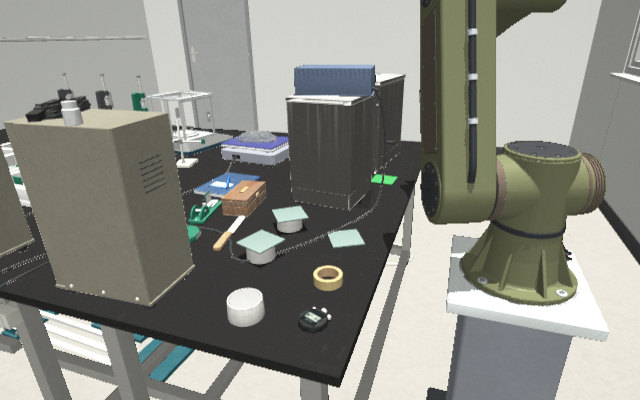

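Top view: covered moulds at about (256,170) and (310,172), the uncovered one at (187,194), and the spare glass flat on the bench at (302,227). The bright green look-alike is at (459,233). The side view agrees: glass flat at (345,239), open mould at (245,307). I'll enlarge a crop.

```bash
python3 - <<'E'
from h import *
a=cv2.imread('pics/top.png')[140:265,160:340]; cv2.imwrite('pics/c.png',cv2.resize(a,None,fx=4.4,fy=4.4,interpolation=cv2.INTER_CUBIC))
for n,u,v,z in [('open',187.5,193,.04),('c1',256,170,.045),('c2',310,172,.045),('spare',302,227,.005),('tape',235,233,.024),('timer',194,237,.015),('box corner',387,225,.33),('boxcornL',381,128,.33),('bath',363,215,0),('cabR',219,137,0),('cabTopR',205,136,.3),('look',459,233,0.005)]: print(n,pt('top.png',u,v,z).round(3))
for n,u,v,z in [('open',245,298,.04),('c1',261,241,.045),('c2',290,215,.045),('spare',345.5,238.5,.005)]: print('side',n,pt('side.png',u,v,z).round(3))
E
```

```text
open [0.535 0.323 0.04 ]
c1 [0.611 0.105 0.045]
c2 [ 0.607 -0.069  0.045]
spare [ 0.433 -0.045  0.005]
tape [0.41  0.169 0.024]
timer [0.395 0.302 0.015]
box corner [ 0.425 -0.279  0.33 ]
boxcornL [ 0.681 -0.264  0.33 ]
bath [ 0.475 -0.243  0.   ]
cabR [0.728 0.237 0.   ]
cabTopR [0.66 0.21 0.3 ]
look [ 0.421 -0.553  0.005]
side open [0.533 0.326 0.04 ]
side c1 [0.609 0.11  0.045]
side c2 [ 0.601 -0.056  0.045]
side spare [ 0.428 -0.038  0.005]
```

View pics/c.png

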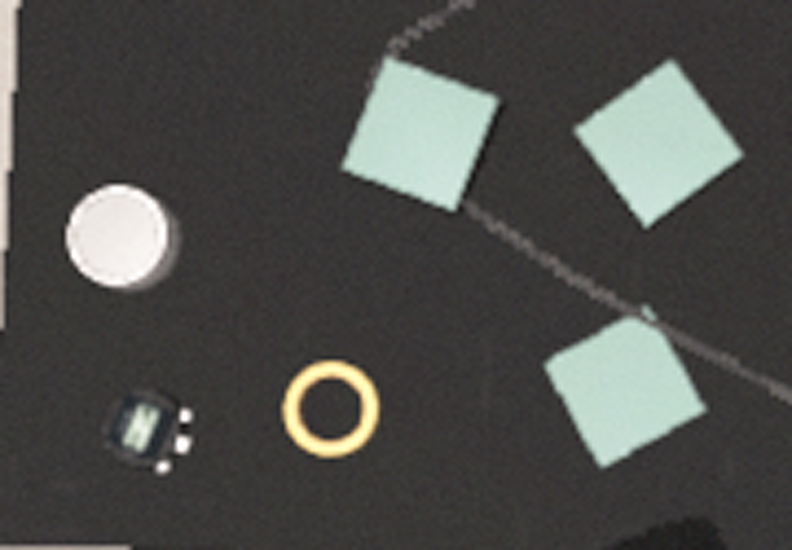

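Both views agree to within 1 cm: open mould about (0.534, 0.326), spare glass about (0.431, -0.043), both within reach. The disc measures about 72 mm across. The bath corner is at about x 0.425, y -0.28, so I'll sweep round close to the base, raised, with the fingers nearly closed.

```bash
python3 -m creep '[[[0.04,-0.08,-0.02],0],[[0.085,-0.165,-0.04],0],[[0.13,-0.25,-0.06],0],[[0.17,-0.33,-0.08],0],[[0.21,-0.41,-0.1],0],[[0.255,-0.49,-0.12],0],[[0.3,-0.575,-0.14],0],[[0.34,-0.655,-0.15],0],[[0.385,-0.74,-0.165],0],[[0.425,-0.82,-0.18],0],[[0.425,-0.82,-0.18],0],[[0.425,-0.82,-0.18],0]]' 0.7
```

```text
clock: 1.3
ee_pos: [0.25, -0.2607, 0.2505]
eef_rot: [0.0, 0.973, 0.231, 0.0]
wrist_force: [-0.3, -0.8, 0.8]
finger_gap: 0.15
grip_force: 0.0
```

```bash
python3 -m creep '[[[0.065,-0.075,0],0],[[0.13,-0.15,0],0],[[0.195,-0.225,0],0],[[0.26,-0.3,0],0],[[0.325,-0.375,0],0],[[0.39,-0.45,0],0],[[0.455,-0.525,0],0],[[0.52,-0.6,0],0],[[0.585,-0.675,0],0],[[0.645,-0.75,0],0],[[0.645,-0.75,0],0]]' && python3 -m creep '[[[0.06,-0.07,0],0],[[0.12,-0.14,0],0],[[0.175,-0.21,0],0],[[0.23,-0.28,0],0],[[0.29,-0.35,0],0],[[0.345,-0.42,0],0],[[0.4,-0.49,0],0],[[0.46,-0.56,0],0],[[0.515,-0.625,0],0],[[0.575,-0.695,0],0],[[0.575,-0.695,0],0]]'
```

```text
clock: 2.4
ee_pos: [0.3103, -0.0195, 0.2502]
eef_rot: [-0.0, 0.973, 0.232, -0.0]
wrist_force: [0.8, -0.9, -0.8]
finger_gap: 0.149
grip_force: 0.0
clock: 3.5
ee_pos: [0.3611, 0.1998, 0.2497]
eef_rot: [0.0, 0.973, 0.231, -0.001]
wrist_force: [-0.7, -0.7, 0.1]
finger_gap: 0.148
grip_force: 0.0
```

```bash
python3 -m creep '[[[0.085,-0.014,0],0],[[0.17,-0.028,0],0],[[0.255,-0.042,0],0],[[0.34,-0.056,0],0],[[0.425,-0.07,0],0],[[0.51,-0.084,0],0],[[0.595,-0.098,0],0],[[0.68,-0.112,0],0],[[0.765,-0.126,0],0],[[0.845,-0.14,0],0],[[0.845,-0.14,0],0],[[0.845,-0.14,0],0]]'; python3 - <<'E'
from h import *
shot('wrist','w1.png'); shot('top','t2.png')
E
```

```text
clock: 4.7
ee_pos: [0.5337, 0.3239, 0.2497]
eef_rot: [0.0, 0.973, 0.23, -0.001]
wrist_force: [0.5, 0.1, -0.2]
finger_gap: 0.151
grip_force: 0.0
```

View pics/w1.png

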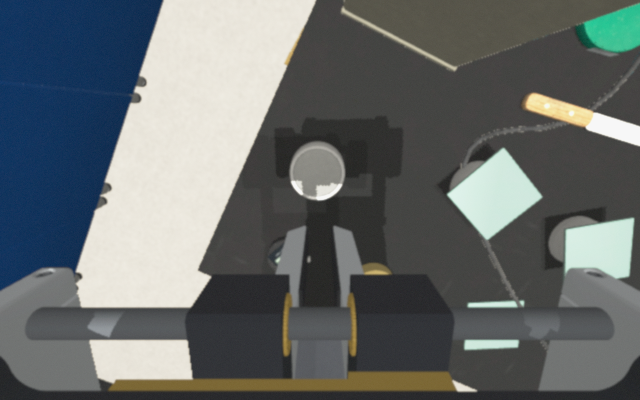

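The wrist view shows the bare mould top at (317,172). The two covered moulds, at (495,195) and (600,245), have discs visible beneath their glass. The spare glass, at (495,325), lies flat with no disc beneath.

```bash
python3 - <<'E'
from h import *
p=pt('w1.png',317.5,171,.04); s=env.sense(); R=np.array([[.893,.449],[.449,-.893]])
print(p, (R@(p[:2]-s['ee_pos'][:2])/.25).round(3))
E
```

```text
[0.5372474  0.32780853 0.04      ] [ 0.021 -0.005]
```

```bash
python3 -m creep '[[[0.01,0,0.07],0],[[0.015,0,0.14],0],[[0.015,0,0.21],0],[[0.015,0,0.28],0],[[0.015,0,0.35],0],[[0.015,0,0.42],0],[[0.015,0,0.49],0],[[0.015,0,0.55],0],[[0.015,0,0.61],0],[[0.015,0,0.66],0],[[0.015,0,0.66],0],[[0.015,0,0.66],0]]' && python3 -m creep '[[[0,0,0],0],[[0,0,0],0],[[0,0,0],0],[[0,0,0],0],[[0,0,0],0],[[0,0,0],0],[[0,0,0],0],[[0,0,0],0],[[0,0,0],0],[[0,0,0],0],[[0,0,0],0],[[0,0,0],0],[[0,0,0],0],[[0,0,0],0],[[0,0,0],0],[[0,0,0],0],[[0,0,0],0],[[0,0,0],0],[[0,0,0],0],[[0,0,0],0]]'; python3 - <<'E'
from h import *
shot('side','s2.png'); cv2.imwrite('pics/s2c.png',cv2.imread('pics/s2.png')[130:350,120:440])
E
```

```text
clock: 6.0
ee_pos: [0.5366, 0.3271, 0.0857]
eef_rot: [-0.0, 0.973, 0.231, 0.0]
wrist_force: [0.5, 0.1, -0.2]
finger_gap: 0.15
grip_force: 0.0
clock: 8.0
ee_pos: [0.5365, 0.3271, 0.0855]
eef_rot: [-0.0, 0.973, 0.231, 0.0]
wrist_force: [0.0, -0.6, 0.2]
finger_gap: 0.15
grip_force: 0.0
```

View pics/s2c.png

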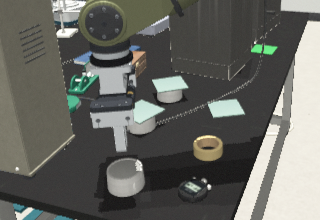

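The fingertips hover over the bare mould, about 4.5 cm above its middle, with nothing touched. Next: raise, then travel to the spare glass.

```bash
python3 -m creep '[[[0,0,-0.08],0],[[0,0,-0.16],0],[[0,0,-0.24],0],[[0,0,-0.32],0],[[0,0,-0.4],0],[[0,0,-0.48],0],[[0,0,-0.56],0],[[0,0,-0.66],0],[[0,0,-0.66],0]]' && python3 -m creep '[[[-0.06,0.07,0],0],[[-0.12,0.14,0],0],[[-0.19,0.21,0],0],[[-0.26,0.28,0],0],[[-0.325,0.35,0],0],[[-0.39,0.42,0],0],[[-0.455,0.495,0],0],[[-0.52,0.565,0],0],[[-0.52,0.565,0],0]]' && python3 -m creep '[[[-0.06,0.07,0],0],[[-0.12,0.14,0],0],[[-0.19,0.21,0],0],[[-0.26,0.28,0],0],[[-0.325,0.35,0],0],[[-0.39,0.42,0],0],[[-0.455,0.495,0],0],[[-0.52,0.565,0],0],[[-0.52,0.565,0],0],[[-0.52,0.565,0],0]]'; python3 - <<'E'
from h import *
shot('wrist','w2.png')
E
```

```text
clock: 8.95
ee_pos: [0.5373, 0.3275, 0.254]
eef_rot: [-0.001, 0.973, 0.231, 0.003]
wrist_force: [0.7, -0.1, -0.3]
finger_gap: 0.15
grip_force: 0.0
clock: 9.85
ee_pos: [0.4832, 0.1407, 0.2499]
eef_rot: [0.0, 0.973, 0.23, -0.0]
wrist_force: [0.4, 0.6, -0.2]
finger_gap: 0.147
grip_force: 0.0
clock: 10.85
ee_pos: [0.4313, -0.0417, 0.2501]
eef_rot: [-0.0, 0.973, 0.23, -0.0]
wrist_force: [-0.0, 0.6, -0.1]
finger_gap: 0.153
grip_force: 0.0
```

View pics/w2.png

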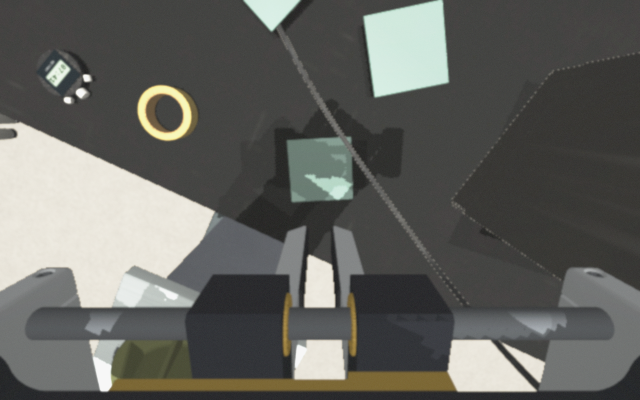

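The glass is centred at about (321,169.5), lying flat with the cable along its edge. The bath's bottom corner is at (455,203). I'll compute the offset and clearance.

```bash
python3 - <<'E'
from h import *
p=pt('w2.png',321,169.5,.005); s=env.sense(); R=np.array([[.893,.449],[.449,-.893]])
print(p, (R@(p[:2]-s['ee_pos'][:2])/.25).round(3))
print('bath',pt('w2.png',454,203,0),'top edge',pt('w2.png',555,72,0), 'width',np.linalg.norm(pt('w2.png',288,140,.005)-pt('w2.png',350,137,.005)))
E
```

```text
[ 0.43333884 -0.04369515  0.005     ] [0.003 0.012]
bath [ 0.47561582 -0.24008269  0.        ] top edge [ 0.68509844 -0.25958017  0.        ] width 0.08479401986052898
```

```bash
python3 -m creep '[[[0,0.01,0.07],0],[[0,0.01,0.14],0],[[0,0.01,0.21],0],[[0,0.01,0.28],0],[[0,0.01,0.35],0],[[0,0.01,0.42],0],[[0,0.01,0.49],0],[[0,0.01,0.56],0],[[0,0.01,0.63],0],[[0,0.01,0.7],0],[[0,0.01,0.75],0],[[0,0.01,0.8],0],[[0,0.01,0.8],0],[[0,0.01,0.8],0]]' && python3 -m creep '[[[0,0,0],0],[[0,0,0],0],[[0,0,0],0],[[0,0,0],0],[[0,0,0],0],[[0,0,0],0],[[0,0,0],0],[[0,0,0],0],[[0,0,0],0],[[0,0,0],0],[[0,0,0],0],[[0,0,0],0],[[0,0,0],0],[[0,0,0],0],[[0,0,0],0],[[0,0,0],0],[[0,0,0],0],[[0,0,0],0],[[0,0,0],0],[[0,0,0],0]]' && python3 -m creep '[[[0,0,-0.08],0],[[0,0,-0.16],0],[[0,0,-0.24],0],[[0,0,-0.32],0],[[0,0,-0.4],0],[[0,0,-0.48],0],[[0,0,-0.56],0],[[0,0,-0.64],0],[[0,0,-0.72],0],[[0,0,-0.8],0],[[0,0,-0.8],0],[[0,0,-0.8],0],[[0,0,-0.8],0]]'; python3 - <<'E'
from h import *
shot('side','s3.png')
d=cv2.absdiff(cv2.imread('pics/side.png'),cv2.imread('pics/s3.png')).max(2)
for n,(u,v) in dict(open=(245,307),tape=(328,278),timer=(313,319)).items(): print(n,(d[v-20:v+20,u-20:u+20]>60).sum())
E
```

```text
clock: 12.3
ee_pos: [0.4324, -0.0437, 0.0506]
eef_rot: [-0.0, 0.973, 0.231, -0.0]
wrist_force: [0.1, 0.1, -0.5]
finger_gap: 0.152
grip_force: 0.0
clock: 14.3
ee_pos: [0.4322, -0.0443, 0.0505]
eef_rot: [-0.0, 0.973, 0.231, 0.0]
wrist_force: [-1.8, -0.6, -0.6]
finger_gap: 0.151
grip_force: 0.0
clock: 15.6
ee_pos: [0.4318, -0.0443, 0.2493]
eef_rot: [-0.0, 0.973, 0.231, -0.001]
wrist_force: [0.8, -0.0, -0.4]
finger_gap: 0.153
grip_force: 0.0
open 0
tape 0
timer 0
```

Both pointings are done, nothing has moved, and the hand is raised to 25 cm. Handing in.

```bash
python3 -c "
from cell import env
print(env.hand_in())"
```

```text
the job is handed in; nothing more can be done
None
```

I pointed for two seconds each at the uncovered mould and then at the spare glass on the bench, finished with the hand 25 cm up, and handed the job in; I saw no sign of contact, and the system returned no verdict.

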